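Swap the wrong pot in a gift crate

TASK

The wooden gift crate should hold four pots, one each with a blue, a green, a white and a black neck, but one pot in it has a neck of another colour. Take that wrong pot out and stand it in the blue repaint tray, then fetch the pot of the missing colour from the cardboard stock board and stand it in the emptied compartment. The pots are fragile clay: keep them from knocks, set them down gently and upright, let go, and leave the other pots, the bottle, the tin of brushes and the paint can standing where they are.

Things in the scene. Friction and masses are not known exactly. Their poses are not given: they have to be found in the camera images.
- pot_blue_center (a point): Small closed clay pot, yellow belly with pink petals, 115 mm high: belly 90 mm in diameter, widest 33 mm above its foot; above 76 mm a straight neck 42 mm in diameter, its top 115 mm above the foot. The point is on its axis, half-way up (57.5 mm above its foot), so the neck runs from 19 to 57 mm above the point; z points up. About 0.2 to 0.4 kg. Its neck is blue: a colour of the set.
- pot_green_center (a point): Small closed clay pot, yellow belly with pink petals, 115 mm high: belly 90 mm in diameter, widest 33 mm above its foot; above 76 mm a straight neck 42 mm in diameter, its top 115 mm above the foot. The point is on its axis, half-way up (57.5 mm above its foot), so the neck runs from 19 to 57 mm above the point; z points up. About 0.2 to 0.4 kg. Its neck is green: a colour of the set.
- pot_white_center (a point): Small closed clay pot, yellow belly with pink petals, 115 mm high: belly 90 mm in diameter, widest 33 mm above its foot; above 76 mm a straight neck 42 mm in diameter, its top 115 mm above the foot. The point is on its axis, half-way up (57.5 mm above its foot), so the neck runs from 19 to 57 mm above the point; z points up. About 0.2 to 0.4 kg. Its neck is white: a colour of the set.
- pot_black_center (a point): Small closed clay pot, yellow belly with pink petals, 115 mm high: belly 90 mm in diameter, widest 33 mm above its foot; above 76 mm a straight neck 42 mm in diameter, its top 115 mm above the foot. The point is on its axis, half-way up (57.5 mm above its foot), so the neck runs from 19 to 57 mm above the point; z points up. About 0.2 to 0.4 kg. Its neck is black: a colour of the set.
- pot_bare_center (a point): Small closed clay pot, yellow belly with pink petals, 115 mm high: belly 90 mm in diameter, widest 33 mm above its foot; above 76 mm a straight neck 42 mm in diameter, its top 115 mm above the foot. The point is on its axis, half-way up (57.5 mm above its foot), so the neck runs from 19 to 57 mm above the point; z points up. About 0.2 to 0.4 kg. Its neck is bare reddish-brown clay: not a colour of the set.
- pot_red_center (a point): Small closed clay pot, yellow belly with pink petals, 115 mm high: belly 90 mm in diameter, widest 33 mm above its foot; above 76 mm a straight neck 42 mm in diameter, its top 115 mm above the foot. The point is on its axis, half-way up (57.5 mm above its foot), so the neck runs from 19 to 57 mm above the point; z points up. About 0.2 to 0.4 kg. Its neck is red: not a colour of the set.
- pot_purple_center (a point): Small closed clay pot, yellow belly with pink petals, 115 mm high: belly 90 mm in diameter, widest 33 mm above its foot; above 76 mm a straight neck 42 mm in diameter, its top 115 mm above the foot. The point is on its axis, half-way up (57.5 mm above its foot), so the neck runs from 19 to 57 mm above the point; z points up. About 0.2 to 0.4 kg. Its neck is purple: not a colour of the set.
- crate: The gift crate: fixed open wooden crate, 224 (x) by 244 (y) mm. Origin: centre of its underside; z up. 2 x 2 compartments, 100 mm square, centred at x = +-53, y = +-66 mm, floor 12 mm above the origin. Outer walls reach 52 mm, dividers 44 mm above the origin. At the start each compartment holds one pot.
- crate_bar (a point): Middle of the crate's fixed carrying bar, on the bar's axis: a round bar 18 mm thick and 226 mm long along the crate's x axis, over the crate's middle, 146 mm above its underside, on a 30 mm wide post at each end.
- stock: The stock board: fixed cardboard slab 100 (x) by 330 (y) by 12 mm thick. Origin: centre of its underside; z up. Three pots stand on it in a row along its y axis, at y = -105, 0 and 105 mm, in any order.
- tray: The repaint tray: fixed, empty, blue plastic open box 130 mm square, 24 mm high, walls and floor 4 mm thick. Origin: centre of its underside; z up.
- bottle_center (a point): Bystander: green bottle, 54 mm in diameter, 180 mm high, standing loose. The point is half-way up.
- brush_tin_center (a point): Bystander: metal tin 70 mm in diameter, 100 mm high, with brushes sticking out to 222 mm above the table, standing loose. The point is on its axis 100 mm above its foot.
- paint_can_center (a point): Bystander: closed white and orange paint can, 76 mm in diameter, 93 mm high, standing loose. The point is half-way up.
There are look-alikes about, which are no part of the job. What is shaped like the part that bears pot_red_center but turquoise is not meant. Leave any turquoise look-alike of the part that bears pot_bare_center alone.

How it is judged (in metres and radians):
On the way, in this order (a step that is already met when the one before it is completed fails the run):
1. the wrong pot stands upright in the repaint tray, released (((x of pot_bare_center in the frame of tray between -0.061 and 0.061 m and y of pot_bare_center in the frame of tray between -0.061 and 0.061 m and z of pot_bare_center in the frame of tray between 0.0555 and 0.0675 m and angle between pot_bare_center's own z axis and vertical below 0.1 rad and distance of each of pot_red_center, pot_purple_center from where it was at the start of the episode below 0.02 m and contact force between pot_bare and the fingers below 0.5 N and linear speed of pot_bare below 0.03 m/s and angular speed of pot_bare below 0.3 rad/s) or (x of pot_red_center in the frame of tray between -0.061 and 0.061 m and y of pot_red_center in the frame of tray between -0.061 and 0.061 m and z of pot_red_center in the frame of tray between 0.0555 and 0.0675 m and angle between pot_red_center's own z axis and vertical below 0.1 rad and distance of each of pot_bare_center, pot_purple_center from where it was at the start of the episode below 0.02 m and contact force between pot_red and the fingers below 0.5 N and linear speed of pot_red below 0.03 m/s and angular speed of pot_red below 0.3 rad/s) or (x of pot_purple_center in the frame of tray between -0.061 and 0.061 m and y of pot_purple_center in the frame of tray between -0.061 and 0.061 m and z of pot_purple_center in the frame of tray between 0.0555 and 0.0675 m and angle between pot_purple_center's own z axis and vertical below 0.1 rad and distance of each of pot_bare_center, pot_red_center from where it was at the start of the episode below 0.02 m and contact force between pot_purple and the fingers below 0.5 N and linear speed of pot_purple below 0.03 m/s and angular speed of pot_purple below 0.3 rad/s))), for 0.2 s.
2. the crate holds the blue, green, white and black necked pots, upright on its floor, released (x of pot_blue_center in the frame of crate between -0.106 and 0.106 m and y of pot_blue_center in the frame of crate between -0.116 and 0.116 m and z of pot_blue_center in the frame of crate between 0.0635 and 0.0755 m and angle between each of pot_blue_center, pot_green_center, pot_white_center, pot_black_center's own z axis and vertical below 0.1 rad and contact force between each of pot_blue, pot_green, pot_white, pot_black and the fingers below 0.5 N and linear speed of each of pot_blue, pot_green, pot_white, pot_black below 0.03 m/s and angular speed of each of pot_blue, pot_green, pot_white, pot_black below 0.3 rad/s and x of pot_green_center in the frame of crate between -0.106 and 0.106 m and y of pot_green_center in the frame of crate between -0.116 and 0.116 m and z of pot_green_center in the frame of crate between 0.0635 and 0.0755 m and x of pot_white_center in the frame of crate between -0.106 and 0.106 m and y of pot_white_center in the frame of crate between -0.116 and 0.116 m and z of pot_white_center in the frame of crate between 0.0635 and 0.0755 m and x of pot_black_center in the frame of crate between -0.106 and 0.106 m and y of pot_black_center in the frame of crate between -0.116 and 0.116 m and z of pot_black_center in the frame of crate between 0.0635 and 0.0755 m and (distance of each of pot_green_center, pot_white_center, pot_black_center from where it was at the start of the episode below 0.02 m or distance of each of pot_blue_center, pot_white_center, pot_black_center from where it was at the start of the episode below 0.02 m or distance of each of pot_blue_center, pot_green_center, pot_black_center from where it was at the start of the episode below 0.02 m or distance of each of pot_blue_center, pot_green_center, pot_white_center from where it was at the start of the episode below 0.02 m)), for 0.2 s.
At the end, for the whole second after the job is handed in: Wrong pot in the tray, the blue, green, white and black necked pots in the crate, each at rest, released, on the floor there (within 6 mm) and upright (0.1 rad); the right pots that were in the crate and the two other stock pots within 20 mm of their starts (all of step 2 and ((x of pot_bare_center in the frame of tray between -0.061 and 0.061 m and y of pot_bare_center in the frame of tray between -0.061 and 0.061 m and z of pot_bare_center in the frame of tray between 0.0555 and 0.0675 m and angle between pot_bare_center's own z axis and vertical below 0.1 rad and distance of each of pot_red_center, pot_purple_center from where it was at the start of the episode below 0.02 m and contact force between pot_bare and the fingers below 0.5 N and linear speed of pot_bare below 0.03 m/s and angular speed of pot_bare below 0.3 rad/s) or (x of pot_red_center in the frame of tray between -0.061 and 0.061 m and y of pot_red_center in the frame of tray between -0.061 and 0.061 m and z of pot_red_center in the frame of tray between 0.0555 and 0.0675 m and angle between pot_red_center's own z axis and vertical below 0.1 rad and distance of each of pot_bare_center, pot_purple_center from where it was at the start of the episode below 0.02 m and contact force between pot_red and the fingers below 0.5 N and linear speed of pot_red below 0.03 m/s and angular speed of pot_red below 0.3 rad/s) or (x of pot_purple_center in the frame of tray between -0.061 and 0.061 m and y of pot_purple_center in the frame of tray between -0.061 and 0.061 m and z of pot_purple_center in the frame of tray between 0.0555 and 0.0675 m and angle between pot_purple_center's own z axis and vertical below 0.1 rad and distance of each of pot_bare_center, pot_red_center from where it was at the start of the episode below 0.02 m and contact force between pot_purple and the fingers below 0.5 N and linear speed of pot_purple below 0.03 m/s and angular speed of pot_purple below 0.3 rad/s))); the robot touches nothing.
It fails at once if a pot is knocked or dropped: over 60 N between a pot and the crate, the tray, the stock board or another pot ((contact force between pot_blue and crate above 60 N or contact force between pot_blue and tray above 60 N or contact force between pot_blue and stock above 60 N) or (contact force between pot_green and crate above 60 N or contact force between pot_green and tray above 60 N or contact force between pot_green and stock above 60 N or contact force between pot_green and pot_blue above 60 N) or (contact force between pot_white and crate above 60 N or contact force between pot_white and tray above 60 N or contact force between pot_white and stock above 60 N or contact force between pot_white and pot_blue above 60 N or contact force between pot_white and pot_green above 60 N) or (contact force between pot_black and crate above 60 N or contact force between pot_black and tray above 60 N or contact force between pot_black and stock above 60 N or contact force between pot_black and pot_blue above 60 N or contact force between pot_black and pot_green above 60 N or contact force between pot_black and pot_white above 60 N) or (contact force between pot_bare and crate above 60 N or contact force between pot_bare and tray above 60 N or contact force between pot_bare and stock above 60 N or contact force between pot_bare and pot_blue above 60 N or contact force between pot_bare and pot_green above 60 N or contact force between pot_bare and pot_white above 60 N or contact force between pot_bare and pot_black above 60 N) or (contact force between pot_red and crate above 60 N or contact force between pot_red and tray above 60 N or contact force between pot_red and stock above 60 N or contact force between pot_red and pot_blue above 60 N or contact force between pot_red and pot_green above 60 N or contact force between pot_red and pot_white above 60 N or contact force between pot_red and pot_black above 60 N or contact force between pot_red and pot_bare above 60 N) or (contact force between pot_purple and crate above 60 N or contact force between pot_purple and tray above 60 N or contact force between pot_purple and stock above 60 N or contact force between pot_purple and pot_blue above 60 N or contact force between pot_purple and pot_green above 60 N or contact force between pot_purple and pot_white above 60 N or contact force between pot_purple and pot_black above 60 N or contact force between pot_purple and pot_bare above 60 N or contact force between pot_purple and pot_red above 60 N)).
It fails at once if the green bottle is pushed over 30 mm or tipped (distance of bottle_center from where it was at the start of the episode above 0.03 m or angle between bottle_center's own z axis and vertical above 0.35 rad).
It fails at once if the tin of brushes is pushed over 30 mm or tipped (distance of brush_tin_center from where it was at the start of the episode above 0.03 m or angle between brush_tin_center's own z axis and vertical above 0.35 rad).
It fails at once if the paint can is pushed over 30 mm or tipped (distance of paint_can_center from where it was at the start of the episode above 0.03 m or angle between paint_can_center's own z axis and vertical above 0.35 rad).
It also fails if it takes over 59 s, if anything falls off the work surface, if the arm or the gripper's body presses on something with over 40 N, if the wrist force passes 120 N, or if a joint passes its speed limit or range.

ROBOT

A 6-joint arm with a two-finger parallel gripper is mounted at the origin on the work surface. World frame = base frame: x ahead of the robot, y to its left, z up, the work surface at z = 0. Lengths are in mm, angles in rad, forces in N, time in s.
With the tool pointing down it reaches from about 275 to 750 mm from the base axis. Payload 10.2 kg.
Tool frame: the origin (TCP) lies at the very end of the fingers, on their centre line; the grasp point (between the pads) lies 19 mm behind it; z points along the fingers, y is the line along which they close (so a half turn about z gives the same grasp; the last joint's range is limited). The gripper opens to 85 mm and grips with 20 to 120 N. Pads are 22 mm wide; open, the fingers measure 114 mm over their backs; the gripper's body (76 mm by 85 mm) begins 54 mm behind the grasp point. The pads swing forward as they close: fully open they stand 13 mm farther back than shut.
Start: joints at [1.099, 0.313, 1.498, -0, 1.331, -0.223], TCP at [129.289, 508.837, 231.294] pointing down, gripper open.
Joint ranges: [-2.94, 2.94], [-0.97, 2.17], [0.19, 2.56], [-1.23, 4.37], [0.02, 3.11], [-2.88, 2.88]. Speed limits (rad/s): [2.39, 2.39, 3.01, 3.14, 3.14, 3.14].

INTERFACE

Orientations are given as a unit quaternion [w, x, y, z].
In Python, from rig import ctrl, optics gives the robot as it stands. The module is installed in compiled form; this text tells all that it offers.
- The arm moves only by the shell command python3 -m handwheel 'ROWS' [FORCE]. ROWS is JSON, a list that holds one entry, the list of rows, each a list of 5 numbers: the gripper command: -1 is fully open, 1 is shut, values between are in proportion, then the shift along the world's x, y, z in units of 50 mm (1.0 is 50 mm), then the turn about the world's z in units of 8 degrees (1.0 is 8 degrees). In form: [[[gripper, tx, ty, tz, twist], ...]]. A call has 1 to 10 rows; each row shifts and turns the commanded pose from where the row before left it; what a row does not reach is not made up. A row lasts 1/10 s, in which the tool goes at most 50 mm and 8.59 degrees, less where a joint would pass 70% of its speed; a pose out of reach is approached as far as the arm can. A call is refused whole if a number of a shift passes 1 or a number of a turn 1, either way. A call with a gripper value outside its range is refused whole. The fingers move at their own pace and stop on an object; FORCE is the grip in N (left out, the last holds). Time passes only in rows, so rows that do not move let the fingers close. It gives the time, the measured TCP pose, the force, the opening and the grip force at its end, in the units of the state.
- ctrl.sense(): the state, without advancing time (a new reading comes with each control period).
- optics.capture(name): name is "scene" or "top"; returns a dict with "img" (400x640x3 uint8, blue, green, red), "K" (3x3 intrinsics, pixels), "R" (3x3) and "t" (3): a world point X has camera coordinates R X + t. Camera axes: x right, y down, z forward; pixel columns grow to the right and rows downward; lengths in mm; the calibration is good to about 2 mm. A picture is of the moment at which its call begins. There is no depth.
- ctrl.finish_job(): hands the job in; it is judged then, once.
The state is a dict: "time_s": time; "joints": joint angles; "dq": joint speeds; "tau": joint torques, N m; "eef_pos": TCP position; "ee_rot": TCP orientation; "force": force on the tool from outside, world axes, zero at the start; "wrist_torque": the same for the moment, N m; "grip_width": opening from 0.0 (shut) to 1.0 (fully open); "grip_force": force on a finger pad.
Only numpy, scipy, OpenCV 4.12 (cv2) and the standard library are available. Lean on these libraries where they do the work, as an engineer would, in place of code of your own. Each camera call takes 0.05 s, during which the arm holds its last target. There are 200 camera calls.

## Working session

There is one attempt and no reset: what is moved stays moved. The work goes in short steps, Python scripts to look and compute and a shell command to move; the robot and the scene stay as the last step left them, time stands still between calls to the robot, and variables do not carry over. Pictures are saved under pics/ and viewed, at most 10 in all, crops included, and the job is handed in when it is done.

```bash
mkdir -p pics
python3 - <<'E'
from rig import ctrl, optics
import cv2,pickle
d={}
for n in("scene","top"):
    c=optics.capture(n);d[n]=c;cv2.imwrite(f"pics/{n}0.png",c["img"]);print(n,c["K"],c["R"],c["t"])
pickle.dump(d,open("cal.pkl","wb"))
print(ctrl.sense())
E
```

```text
scene [[433.13433344   0.         317.05843816]
 [  0.         433.13433344 199.53212372]
 [  0.           0.           1.        ]] [[ 0.05739936  0.99833847 -0.00506148]
 [ 0.55211164 -0.0359668  -0.83299407]
 [-0.83179207  0.04501882 -0.55325876]] [ -18.29720462 -174.54059787 1851.7260609 ]
top [[396.60037819   0.         320.05603571]
 [  0.         396.60037819 200.58759973]
 [  0.           0.           1.        ]] [[-0.02846816 -0.99954472  0.00999623]
 [-0.99187248  0.02700618 -0.12433682]
 [ 0.12401025 -0.01345463 -0.99218971]] [  15.94973583  541.99714215 1243.54117317]
{'time_s': 0.1, 'joints': array([ 1.09858578e+00,  3.13417520e-01,  1.49832379e+00, -8.85351665e-06,
        1.33097783e+00, -2.23364712e-01]), 'dq': array([-5.70231169e-04, -1.89899373e-03, -1.52950619e-03, -1.22734685e-03,
        3.07080423e-04,  3.34314817e-05]), 'tau': array([ 2.28457568e-03, -4.12895679e+01, -2.60143536e+01, -1.97989802e-04,
        3.11843425e-03,  4.15808904e-05]), 'eef_pos': array([129.1979545 , 508.63781678, 230.7943335 ]), 'ee_rot': array([-1.87922424e-04,  1.24101067e-01,  9.92269423e-01, -5.30988431e-04]), 'force': array([ 0.00446096, -0.38286845, -0.19914704]), 'wrist_torque': array([-0.02345178,  0.01429692,  0.01936085]), 'grip_force': 0.0, 'grip_width': 0.9961080287382681}
```

View pics/scene0.png

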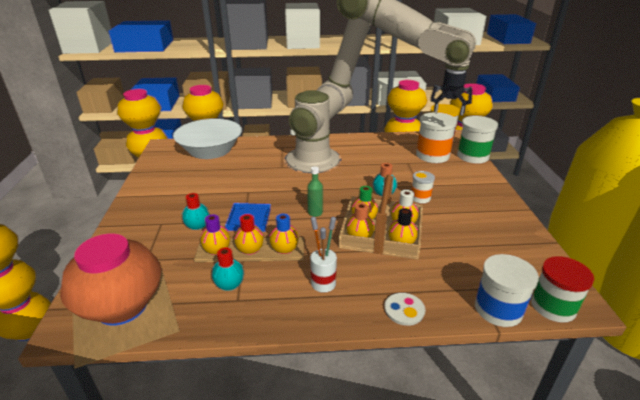

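View pics/top0.png

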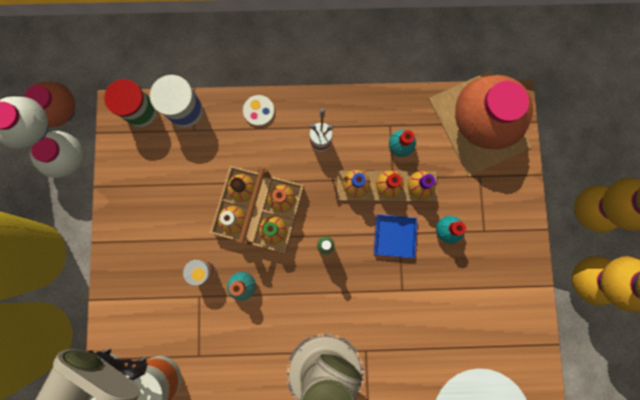

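The crate holds black (238,185), white (228,218), green (271,229) and bare clay (283,195), so bare is the wrong pot. The blue pot on the stock board (358,181) is the missing one. The tray is at (396,238). I'll enlarge the crop to measure.

Run:
```python
import pickle,cv2
d=pickle.load(open("cal.pkl","rb"))
i=d["top"]["img"]
cv2.imwrite("pics/t1.png",cv2.resize(i[150:300,205:355],(0,0),fx=4,fy=4,interpolation=cv2.INTER_CUBIC))
cv2.imwrite("pics/t2.png",cv2.resize(i[120:270,310:480],(0,0),fx=4,fy=4,interpolation=cv2.INTER_CUBIC))
i=d["scene"]["img"]
cv2.imwrite("pics/s1.png",cv2.resize(i[160:300,230:430],(0,0),fx=4,fy=4,interpolation=cv2.INTER_CUBIC))
```

```text
(no output)
```

View pics/t1.png

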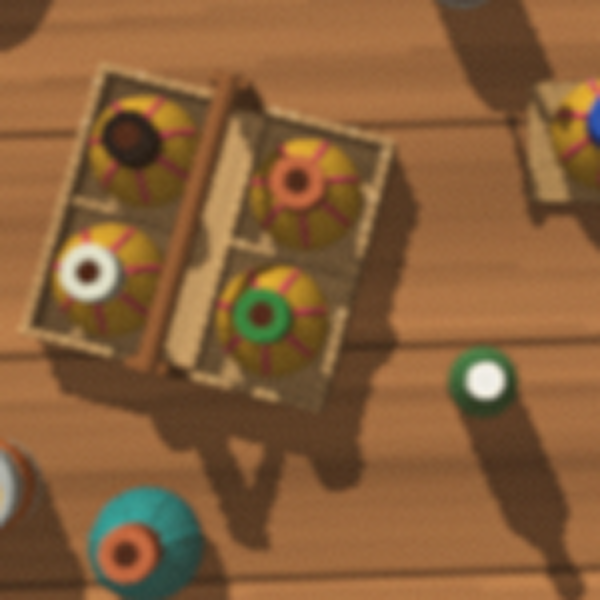

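View pics/t2.png

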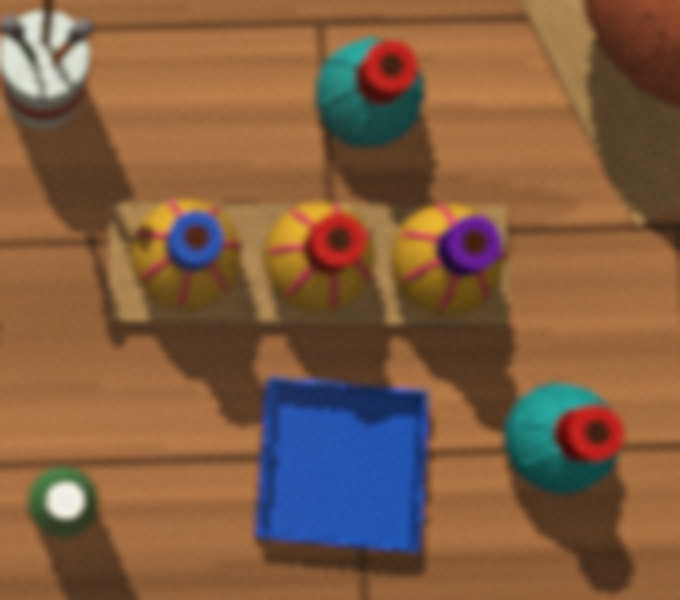

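View pics/s1.png

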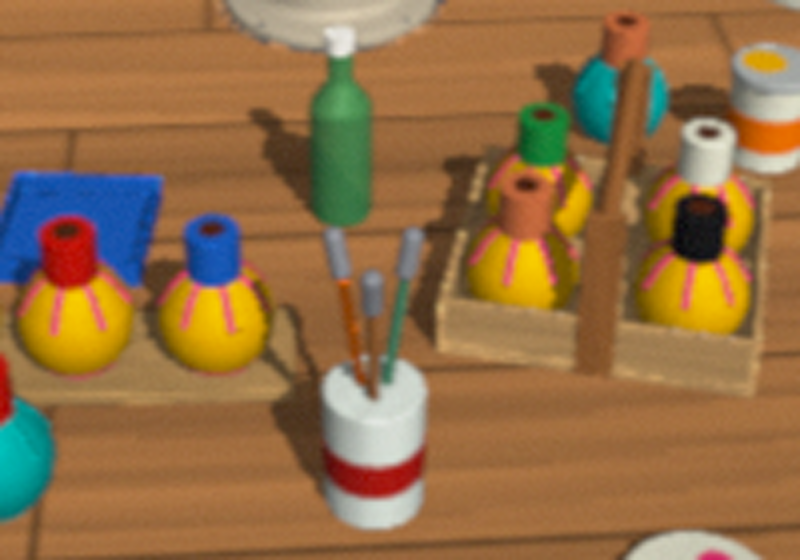

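The crops show necks and outlines clearly. In t1: bare (297,181), green (261,316), bar from (230,80) to (150,365). In t2: blue (196,240), red (338,239), tray corners (265,380), (428,392), (418,552), (258,540). I'll triangulate from these.

```bash
cat > h.py <<'E'
import pickle,numpy as np
d=pickle.load(open("cal.pkl","rb"))
def ray(cam,u,v):
    c=d[cam];D=c["R"].T@np.linalg.solve(c["K"],[u,v,1]);return -c["R"].T@c["t"],D
def at(cam,u,v,z):
    o,D=ray(cam,u,v);return (o+D*(z-o[2])/D[2])[:2]
f=lambda p,o:((p[0]+.5)/4-.5+o[0],(p[1]+.5)/4-.5+o[1])
T1=lambda a,b,z:at("top",*f((a,b),(205,150)),z)
T2=lambda a,b,z:at("top",*f((a,b),(310,120)),z)
S1=lambda a,b,z:at("scene",*f((a,b),(230,160)),z)
E
python3 - <<'E'
from h import *
np.set_printoptions(precision=1,suppress=True)
for n,p,q in[("bare",(297,181),(526,187)),("green",(261,316),(545,115)),("white",(88,272),(709,132)),("black",(130,138),(700,207))]:print(n,T1(*p,127),S1(*q,127))
for n,p,q in[("blue",(196,240),(213,231)),("red",(338,239),(68,231)),("purple",(471,245),None)]:print(n,T2(*p,127),S1(*q,127) if q else"")
t=np.array([T2(*p,24) for p in[(265,380),(428,392),(418,552),(258,540)]]);print("tray",t,t.mean(0))
c=np.array([T1(*p,52) for p in[(103,66),(395,145),(318,410),(22,328)]]);print("crate",c,c.mean(0))
e=c[3]-c[0];print("x axis ang",np.degrees(np.arctan2(*(c[0]-c[3])[::-1])),np.degrees(np.arctan2(*(c[0]-c[1])[::-1]))-90)
print("bar",T1(230,80,155),T1(150,365,155));print("bottle",T1(485,380,180),T2(63,500,180),S1(339,35,180))
print("teal red",T2(390,67,115),T2(594,432,115),"tin",T2(43,55,100),"teal bare",T1(127,553,115))
E
```

```text
bare [551.1 124.5] [553.7 122.3]
green [451.2 152.7] [451.8 152.5]
white [487.3 280.1] [485.8 279.7]
black [587.  248.8] [588.5 249. ]
blue [ 590.9 -115.6] [ 595.7 -116.5]
red [ 588.8 -222.6] [ 588.8 -223.6]
purple [ 581.6 -322.6] 
tray [[ 492.8 -178.5]
 [ 479.4 -310.1]
 [ 351.7 -294.5]
 [ 364.8 -167. ]] [ 422.2 -237.5]
crate [[658.9 285. ]
 [588.6  52.9]
 [381.  117.8]
 [451.3 348.4]] [520. 201.]
x axis ang -16.982244274570363 -16.848656107446814
bar [623.3 170. ] [416.7 229.4]
bottle [398.8 -10. ] [398.9  -8.6] [402.3 -12.7]
teal red [ 724.2 -272.1] [ 439.1 -409.7] tin [745.1  -5.3] teal bare [281.3 254.2]
```

```bash
python3 -m handwheel '[[[-1,0.56,-0.51,0,-0.77],[-1,0.56,-0.51,0,-0.77],[-1,0.56,-0.51,0,-0.77],[-1,0.56,-0.51,0,-0.77],[-1,0.56,-0.51,0,-0.77],[-1,0.56,-0.51,0,-0.77],[-1,0.56,-0.51,0,-0.77],[-1,0.56,-0.51,0,-0.77]]]' 40
python3 -m handwheel '[[[-1,0.56,-0.51,0,-0.77],[-1,0.56,-0.51,0,-0.77],[-1,0.56,-0.51,0,-0.77],[-1,0.56,-0.51,0,-0.77],[-1,0.56,-0.51,0,-0.77],[-1,0.56,-0.51,0,-0.77],[-1,0.56,-0.51,0,-0.77],[-1,0,0,0,0],[-1,0,0,0,0],[-1,0,0,0,0]]]'
```

```text
time_s: 0.9
eef_pos: [354.1, 303.6, 231.1]
ee_rot: [-0.0, 0.528, 0.849, -0.0]
force: [-0.3, 0.1, -0.4]
grip_width: 1.002
grip_force: 0.0
time_s: 1.9
eef_pos: [548.6, 127.1, 231.2]
ee_rot: [-0.0, 0.802, 0.598, -0.0]
force: [-0.8, 1.0, -0.6]
grip_width: 1.003
grip_force: 0.0
```

```bash
python3 -m handwheel '[[[-1,0.07,-0.08,-0.3,-0.04],[-1,0,0,-0.5,0],[-1,0,0,-0.5,0],[-1,0,0,-0.4,0],[-1,0,0,-0.4,0],[-1,0,0,-0.3,0],[-1,0,0,-0.2,0],[-1,0,0,-0.12,0],[-1,0,0,0,0],[-1,0,0,0,0]]]'
python3 -m handwheel '[[[-0.5,0,0,0,0],[0,0,0,0,0],[1,0,0,0,0],[1,0,0,0,0],[1,0,0,0,0],[1,0,0,0,0],[1,0,0,0,0],[1,0,0,0,0]]]' 40
```

```text
time_s: 2.9
eef_pos: [553.0, 122.5, 96.0]
ee_rot: [0.0, 0.804, 0.595, 0.0]
force: [1.0, 0.0, -0.3]
grip_width: 1.002
grip_force: 0.0
time_s: 3.7
eef_pos: [552.8, 122.4, 95.7]
ee_rot: [0.0, 0.804, 0.595, 0.0]
force: [-1.9, 0.2, 5.7]
grip_width: 0.478
grip_force: 40.1
```

```bash
python3 -m handwheel '[[[1,0,0,0.1,0],[1,0,0,0.2,0],[1,0,0,0.3,0],[1,0,0,0.4,0],[1,0,0,0.4,0],[1,0,0,0.4,0],[1,0,0,0.3,0],[1,0,0,0.1,0],[1,0,0,0,0],[1,0,0,0,0]]]'
python3 - <<'E'
from rig import optics
import cv2,numpy as np
a=[cv2.resize(optics.capture("top")["img"][140:280,190:350],(0,0),fx=2.5,fy=2.5),cv2.resize(optics.capture("scene")["img"][120:260,290:450],(0,0),fx=2.5,fy=2.5)]
cv2.imwrite("pics/lift.png",np.hstack(a))
E
```

```text
time_s: 4.7
eef_pos: [552.5, 122.3, 204.5]
ee_rot: [-0.0, 0.804, 0.595, -0.001]
force: [-0.3, 0.1, -2.4]
grip_width: 0.479
grip_force: 40.7
```

View pics/lift.png

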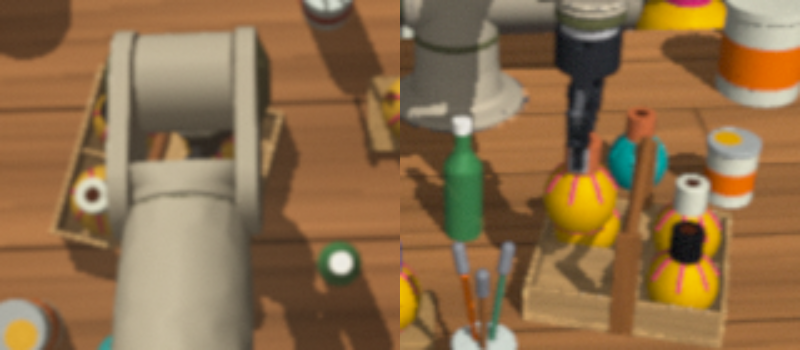

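The bare pot hangs upright in the gripper at about (580,200), and the other crate pots haven't moved. Next I carry it to the tray.

```bash
python3 -m handwheel '[[[1,-0.1,-0.3,0,0],[1,-0.1,-0.6,0,0],[1,-0.1,-0.7,0,0],[1,-0.1,-0.7,0,0],[1,-0.2,-0.7,0,0],[1,-0.3,-0.7,0,0],[1,-0.3,-0.7,0,0],[1,-0.3,-0.7,0,0],[1,-0.35,-0.7,0,0],[1,-0.35,-0.6,0,0]]]'
python3 -m handwheel '[[[1,-0.26,-0.5,0,0],[1,-0.15,-0.3,0,0],[1,0,0,0,0],[1,0,0,0,0],[1,0,0,0,0]]]'
```

```text
time_s: 5.8
eef_pos: [441.2, -199.6, 205.0]
ee_rot: [-0.0, 0.804, 0.595, -0.0]
force: [0.6, -0.0, -1.5]
grip_width: 0.478
grip_force: 40.8
time_s: 6.3
eef_pos: [422.4, -237.0, 205.2]
ee_rot: [-0.0, 0.804, 0.595, 0.0]
force: [-0.0, 0.2, -2.4]
grip_width: 0.482
grip_force: 40.8
```

```bash
python3 -m handwheel '[[[1,0,0,-0.3,0],[1,0,0,-0.5,0],[1,0,0,-0.5,0],[1,0,0,-0.4,0],[1,0,0,-0.3,0],[1,0,0,-0.2,0],[1,0,0,-0.08,0],[1,0,0,0,0],[1,0,0,0,0]]]'
python3 -m handwheel '[[[1,0,0,-0.02,0],[1,0,0,-0.02,0],[1,0,0,0,0],[1,0,0,0,0]]]'
```

```text
time_s: 7.2
eef_pos: [422.7, -237.8, 91.9]
ee_rot: [0.001, 0.804, 0.595, 0.0]
force: [-0.0, -0.0, -2.5]
grip_width: 0.48
grip_force: 40.9
time_s: 7.6
eef_pos: [422.3, -237.7, 89.4]
ee_rot: [0.0, 0.804, 0.595, 0.0]
force: [0.1, -0.7, -1.6]
grip_width: 0.481
grip_force: 40.9
```

```bash
python3 -m handwheel '[[[1,0,0,-0.02,0],[1,0,0,0,0],[1,0,0,0,0]]]'
python3 -m handwheel '[[[1,0,0,-0.02,0],[1,0,0,0,0],[1,0,0,0,0]]]'
```

```text
time_s: 7.9
eef_pos: [422.3, -237.6, 88.3]
ee_rot: [-0.0, 0.804, 0.595, -0.0]
force: [-0.5, -0.2, -2.7]
grip_width: 0.479
grip_force: 40.9
time_s: 8.2
eef_pos: [422.4, -237.8, 87.7]
ee_rot: [0.0, 0.804, 0.595, -0.0]
force: [-2.7, 0.3, 4.9]
grip_width: 0.479
grip_force: 41.4
```

It has touched down. Release slowly, rise, and look.

```bash
python3 -m handwheel '[[[0.0,0,0,0,0],[-0.2,0,0,0,0],[-0.5,0,0,0,0],[-1,0,0,0,0],[-1,0,0,0,0],[-1,0,0,0.1,0],[-1,0,0,0.3,0],[-1,0,0,0.6,0],[-1,0,0,0.7,0],[-1,0,0,0.7,0]]]' 20
python3 - <<'E'
from rig import optics
import cv2,numpy as np
a=[cv2.resize(optics.capture("top")["img"][140:280,320:480],(0,0),fx=2.5,fy=2.5),cv2.resize(optics.capture("scene")["img"][130:270,190:350],(0,0),fx=2.5,fy=2.5)]
cv2.imwrite("pics/rel.png",np.hstack(a))
E
```

```text
time_s: 9.2
eef_pos: [422.1, -237.5, 209.0]
ee_rot: [-0.0, 0.804, 0.595, -0.0]
force: [0.4, 0.7, 0.0]
grip_width: 0.999
grip_force: 0.0
```

View pics/rel.png

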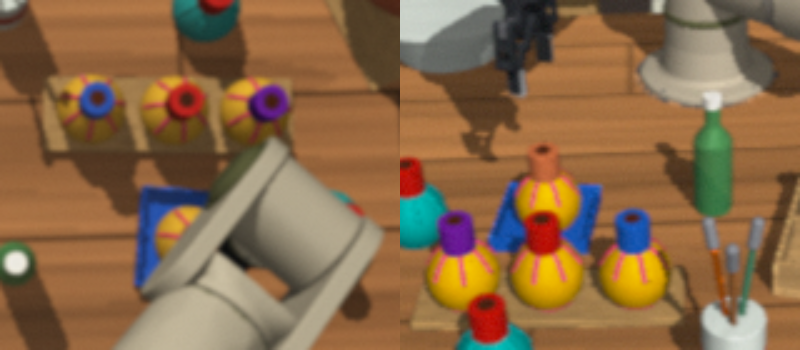

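The bare pot stands upright in the tray at (545,190) in the right-hand view. Now the blue pot.

```bash
python3 -m handwheel '[[[-1,0.4,0.3,0,0],[-1,0.6,0.42,0,0],[-1,0.7,0.5,0,0],[-1,0.7,0.5,0,0],[-1,0.6,0.42,0,0],[-1,0.42,0.29,0,0],[-1,0,0,0,0],[-1,0,0,0,0]]]' 40
python3 -m handwheel '[[[-1,0,0,-0.4,0],[-1,0,0,-0.4,0],[-1,0,0,-0.4,0],[-1,0,0,-0.4,0],[-1,0,0,-0.3,0],[-1,0,0,-0.2,0],[-1,0,0,-0.16,0],[-1,0,0,0,0],[-1,0,0,0,0]]]'
```

```text
time_s: 10.1
eef_pos: [593.0, -116.0, 206.6]
ee_rot: [-0.0, 0.804, 0.595, -0.0]
force: [-0.8, -1.0, 0.5]
grip_width: 0.999
grip_force: 0.0
time_s: 11.0
eef_pos: [593.4, -116.4, 94.9]
ee_rot: [0.0, 0.804, 0.595, 0.0]
force: [0.0, -1.1, 0.1]
grip_width: 0.999
grip_force: 0.0
```

```bash
python3 -m handwheel '[[[-0.5,0,0,0,0],[0,0,0,0,0],[1,0,0,0,0],[1,0,0,0,0],[1,0,0,0,0],[1,0,0,0,0],[1,0,0,0,0],[1,0,0,0,0]]]' 40
python3 -m handwheel '[[[1,0,0,0.1,0],[1,0,0,0.2,0],[1,0,0,0.3,0],[1,0,0,0.4,0],[1,0,0,0.4,0],[1,0,0,0.4,0],[1,0,0,0.3,0],[1,0,0,0.1,0],[1,0,0,0,0],[1,0,0,0,0]]]'
```

```text
time_s: 11.8
eef_pos: [593.5, -116.2, 94.8]
ee_rot: [0.0, 0.804, 0.595, 0.0]
force: [-0.3, -0.5, 5.0]
grip_width: 0.478
grip_force: 40.7
time_s: 12.8
eef_pos: [592.9, -116.0, 203.4]
ee_rot: [-0.001, 0.804, 0.595, -0.0]
force: [-0.0, 0.2, -2.2]
grip_width: 0.481
grip_force: 40.9
```

```bash
python3 -m handwheel '[[[1,-0.09,0.3,0,0],[1,-0.09,0.6,0,0],[1,-0.09,0.7,0,0],[1,-0.09,0.7,0,0],[1,-0.09,0.7,0,0],[1,-0.09,0.7,0,0],[1,-0.09,0.6,0,0],[1,-0.09,0.3,0,0],[1,-0.1,0.17,0,0]]]'
python3 -m handwheel '[[[1,0,0,0,0],[1,0,0,0,0],[1,0,0,0,0],[1,0,0,0,0]]]'
python3 - <<'E'
from rig import optics
import cv2,numpy as np
a=[cv2.resize(optics.capture("top")["img"][140:280,190:350],(0,0),fx=2.5,fy=2.5),cv2.resize(optics.capture("scene")["img"][130:258,310:438],(0,0),fx=3.125,fy=3.125)]
a[1]=cv2.resize(a[1],(400,400))[:350]
cv2.imwrite("pics/pre.png",np.hstack(a))
E
```

```text
time_s: 13.7
eef_pos: [551.4, 123.7, 203.8]
ee_rot: [-0.0, 0.803, 0.596, -0.0]
force: [0.3, 0.6, -2.4]
grip_width: 0.474
grip_force: 41.0
time_s: 14.1
eef_pos: [552.5, 121.5, 204.2]
ee_rot: [0.0, 0.804, 0.594, -0.0]
force: [-0.6, 0.8, -2.2]
grip_width: 0.482
grip_force: 41.0
```

View pics/pre.png

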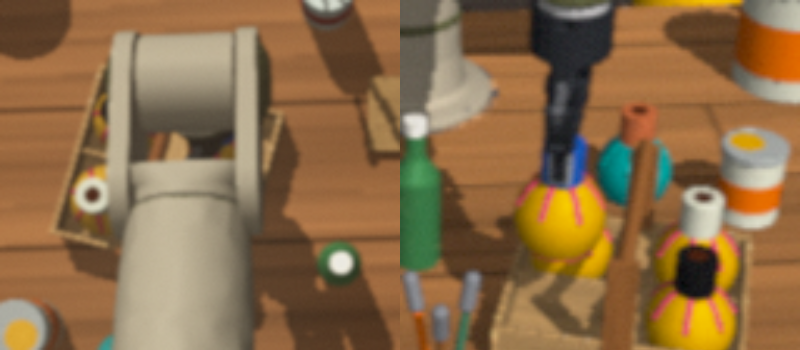

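The blue pot hangs upright over the empty compartment, clear of the bar. Lower it in stages.

```bash
python3 -m handwheel '[[[1,0,0.01,-0.2,0],[1,0,0,-0.3,0],[1,0,0,-0.3,0],[1,0,0,-0.3,0],[1,0,0,-0.2,0],[1,0,0,-0.15,0],[1,0,0,-0.15,0],[1,0,0,-0.15,0]]]'
python3 -m handwheel '[[[1,0,0,-0.1,0],[1,0,0,-0.1,0],[1,0,0,-0.1,0],[1,0,0,-0.06,0],[1,0,0,0,0],[1,0,0,0,0]]]'
python3 -m handwheel '[[[1,0,0,-0.02,0],[1,0,0,0,0],[1,0,0,0,0]]]'
```

```text
time_s: 15.0
eef_pos: [552.5, 122.8, 116.5]
ee_rot: [0.0, 0.804, 0.595, 0.0]
force: [0.2, -0.6, -1.7]
grip_width: 0.476
grip_force: 41.0
time_s: 15.6
eef_pos: [552.4, 122.9, 98.9]
ee_rot: [0.0, 0.804, 0.595, 0.0]
force: [-0.5, 0.4, -1.9]
grip_width: 0.476
grip_force: 41.0
time_s: 15.9
eef_pos: [552.3, 122.9, 97.9]
ee_rot: [0.0, 0.804, 0.595, 0.0]
force: [-0.9, -0.0, -1.9]
grip_width: 0.479
grip_force: 41.0
```

```bash
python3 -m handwheel '[[[1,0,0,-0.02,0],[1,0,0,-0.02,0],[1,0,0,0,0],[1,0,0,0,0]]]'
python3 -m handwheel '[[[1,0,0,-0.02,0],[1,0,0,0,0],[1,0,0,0,0]]]'
```

```text
time_s: 16.3
eef_pos: [552.3, 122.8, 95.8]
ee_rot: [-0.0, 0.804, 0.595, -0.0]
force: [-0.6, -0.3, -1.9]
grip_width: 0.481
grip_force: 41.0
time_s: 16.6
eef_pos: [552.4, 122.8, 94.8]
ee_rot: [0.0, 0.804, 0.595, 0.0]
force: [0.2, 0.3, -2.8]
grip_width: 0.478
grip_force: 41.1
```

```bash
python3 -m handwheel '[[[1,0,0,-0.02,0],[1,0,0,0,0],[1,0,0,0,0]]]'
```

```text
time_s: 16.9
eef_pos: [552.5, 122.8, 94.8]
ee_rot: [0.0, 0.804, 0.595, 0.0]
force: [-2.2, -0.7, 6.3]
grip_width: 0.485
grip_force: 42.0
```

```bash
python3 -m handwheel '[[[0.0,0,0,0,0],[-0.2,0,0,0,0],[-0.5,0,0,0,0],[-1,0,0,0,0],[-1,0,0,0,0],[-1,0,0,0.1,0],[-1,0,0,0.3,0],[-1,0,0,0.6,0],[-1,0,0,0.8,0],[-1,0,0,0.8,0]]]' 20
python3 -m handwheel '[[[-1,0,-0.4,0.4,0],[-1,0,-0.7,0,0],[-1,0,-0.7,0,0],[-1,0,-0.7,0,0],[-1,0,-0.6,0,0],[-1,0,-0.3,0,0],[-1,0,0,0,0],[-1,0,0,0,0],[-1,0,0,0,0]]]'
python3 - <<'E'
from rig import optics
import cv2,numpy as np
a=[cv2.resize(optics.capture("top")["img"][140:280,200:440],(400,233)),cv2.resize(optics.capture("scene")["img"][150:290,190:430],(400,233))]
cv2.imwrite("pics/end.png",cv2.resize(np.vstack(a),(515,600)))
E
```

```text
time_s: 17.9
eef_pos: [552.0, 122.8, 225.6]
ee_rot: [-0.0, 0.804, 0.595, -0.0]
force: [0.5, -0.1, 1.1]
grip_width: 1.002
grip_force: 0.0
time_s: 18.8
eef_pos: [552.3, -45.8, 243.9]
ee_rot: [-0.0, 0.803, 0.596, 0.0]
force: [-0.6, 0.2, 0.4]
grip_width: 1.001
grip_force: 0.0
```

View pics/end.png

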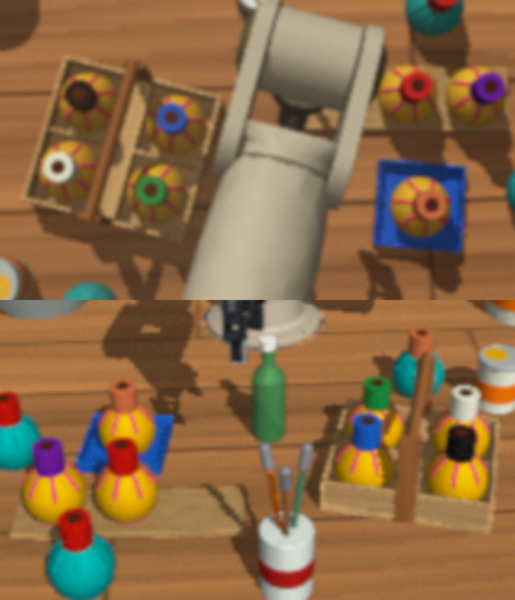

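The picture shows blue standing upright in the crate at (172,117), bare upright in the tray at (430,205), and everything else where it was.

```bash
python3 -c "
from rig import ctrl
print(ctrl.finish_job())"
```

```text
the job is handed in; nothing more can be done
None
```

The bare-necked pot stands upright in the blue repaint tray and the blue-necked pot in the crate compartment it left; in the last camera pictures the other pots and bystanders in view had not moved, and the job is handed in at about 19 s of the 59 s allowed (no verdict was shown).

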